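Squeeze and turn the safety cap off the firelighter canister

ROBOT

A 6-joint arm with a two-finger parallel gripper is mounted at the origin on the work surface. World frame = base frame: x ahead of the robot, y to its left, z up, the work surface at z = 0. Lengths are in m, angles in rad, forces in N, time in s.
With the tool pointing down it reaches from about 0.275 to 1 m from the base axis. Payload 8.4 kg.
Tool frame: the origin (TCP) lies on the centre line of the jaws, within the pads' length; the fingertips stand 17 mm ahead of it and the grasp point (between the pads) lies 2 mm behind it (bot.tcp_to_tips is the y of the fingertips in the tool frame, in m); y points along the fingers, z is the direction in which the jaws open and shut, and the axes are right-handed (so a half turn about y gives the same grasp; the last joint's range is limited). The gripper opens to 85 mm and grips with 20 to 120 N. Pads are 22 mm wide; open, the fingers measure 114 mm over their backs; the gripper's body (76 mm by 85 mm) begins 54 mm behind the grasp point. The pads swing forward as they close: fully open they stand 13 mm farther back than shut.
Start: joints at [1.18, 0.353, 1.633, -0, 1.155, -0.002], TCP at [0.237, 0.578, 0.248] pointing down, gripper open.
Joint ranges: [-2.63, 2.63], [-0.92, 2.1], [0.06, 2.66], [-1.3, 4.44], [0, 2.69], [-3.02, 3.02]. Speed limits (rad/s): [2.22, 2.22, 2.79, 3.14, 3.14, 3.14].

INTERFACE

Orientations are given as a unit quaternion [x, y, z, w].
In Python, from workcell import bot, hand, kinematics, get_obs, vision, hand_in gives the robot as it stands. The module is installed in compiled form; this text tells all that it offers. Calls block until the motion is done:
- bot.reach(position, orientation): joint-space move of the TCP to a pose.
- bot.servo_line(position, ori=None, velocity=0.15): straight line of the TCP; ori=None keeps the orientation; velocity is the mean speed in m/s.
- bot.goto_joints(angles): joint-space move.
- hand.move_gripper(opening, strength=None): finger opening in m; strength is the grip in N (None keeps the last); returns when the fingers have stopped.
- bot.dwell(seconds).
- kinematics.solve_ik(position, orientation): joint angles nearest the present ones, or None.
- get_obs(): the state.
- vision.read_camera(name): name is "scene" or "top" or "wrist"; returns a dict with "frame" (400x640x3 uint8, red, green, blue), "intrinsics" (3x3 intrinsics, pixels), "view" (4x4, takes a point from world to camera coordinates). Camera axes: x right, y down, z forward; pixel columns grow to the right and rows downward; lengths in m; the calibration is good to about 2 mm. A picture is of the moment at which its call begins. There is no depth.
A pose or a line that the arm cannot do raises bot.IKError and nothing moves.
- hand_in(): hands the job in, once; it reports no verdict.
The state is a dict: "time_s": time; "joint_pos": joint angles; "joint_vel": joint speeds; "joint_efforts": joint torques, N m; "position": TCP position; "orientation": TCP orientation; "wrist_force": force on the tool from outside, world axes, zero at the start; "ft_torque": the same for the moment, N m; "gripper_width": finger opening in m.
Only numpy, scipy, OpenCV 4.12 (cv2) and the standard library are available. Lean on these libraries where they do the work, as an engineer would, in place of code of your own. Each camera call takes 0.05 s, during which the arm holds its last target.

TASK

Take the black safety cap off the firelighter canister: squeeze its two side tabs in and, keeping them squeezed, turn the cap anticlockwise until you feel it come up against its stop, then lift it straight off, never forcing the cap on its neck or crushing the tabs. Set it down gently, right way up, in the middle of the flat round dish so that it does not foul the shelf, and leave the other things where they are.

Things in the scene. Friction and masses are not known exactly. Their poses are not given: they have to be found in the camera images.
- canister: Squat pale metal canister, 72 mm in diameter, in a four-pronged holder bolted to the shelf (base plate 100 x 100 x 4 mm), so it cannot move. Origin: centre of the underside on the shelf; z up along the neck's axis. Its shoulder is 85 mm above the origin. The load between cap and canister (pull, twist, side push; all contacts added up) must never pass 45 N.
- lock_ribs (a point): Point on the neck's axis level with the tops of four small lock ribs that stand 6.5 mm above the canister's shoulder, 26 to 31 mm from the axis, one on either side of each tab's foot. They stop the cap from turning either way unless both tabs are pressed in (3 mm, 4 mm to be sure). Fingertips must stay above this height; only the cap stands higher.
- seat (a point): Point on the neck's axis, 86.5 mm above the shelf: where the cap's underside lies when seated. With the tabs in, the cap turns freely anticlockwise seen from above (positive about z) to a sprung stop after 0.43 to 1.29 rad, different each time and not visible. It lifts off only from 0.07 rad before the stop's touch onwards: earlier, hidden lugs catch it after 3 mm of lift.
- cap: Black plastic safety cap, 50 g, loose, held by a bayonet on the neck with 1 mm of sideways play. Origin: centre of its underside; z up; 38.5 mm tall, top 48 mm in diameter. Tabs on its +y and -y sides: flat upright plates 24 mm wide (along x), 7.5 to 34 mm above the origin, 60 mm over both, 50 mm when fully in. At the start its axes are within 0.03 rad of the canister's.
- cap_top (a point): Centre of the cap's top, 38.5 mm above its underside. The stop's spring resists from 0.13 N m at first touch to 0.38 N m after 0.10 rad, where it is rigid; turning on past that soon breaks the 45 N limit. A twist of 0.2 to 0.33 N m tells the stop and is safe; before it the twist stays under about 0.12 N m. Easing back just until the twist fades frees the lift of friction.
- squeeze_point (a point): Point on the cap's axis, 22 mm above its underside, midway between the tabs and near their middle height.
- tab_left (a joint): Travel of the tab on the cap's +y side, m: 0 sprung out, 0.005 fully pressed in. Spring: starts to move at about 3.3 N, 7 N at 3 mm, fully in at 9.8 N. Slides along the cap's y.
- tab_right (a joint): The same for the tab on the cap's -y side. A grip of 14 to 22 N holds both in; the fingers together must never press on the cap and its tabs with more than 80 N (40 N each), or it cracks.
- dish: Flat round white ceramic dish, loose, 250 g, 132 mm over the rim, rim 12 mm high, flat floor 3 mm thick (3 mm above the origin) and 108 mm across. Origin: centre of its underside; z up.
- steamer_lid: Bystander: round bamboo steamer lid, 190 mm in diameter, 38 mm tall; origin centre of underside.
- measuring_cup: Bystander: clear plastic measuring cup with a handle, 84 mm in diameter, 90 mm tall; origin centre of underside.
- grill_pick: Bystander: steel grill pick with a wooden handle, 245 mm long along its x, 12 mm tall; origin underneath, 120 mm from the handle end.
- chopstick_rest: Bystander: white ceramic chopstick rest, 50 x 18 x 12 mm; origin centre of underside.
- tongs: Bystander: steel tongs lying flat, 265 mm long along x, 16 mm tall; origin underneath, near the middle.
- salt_jar: Bystander: closed jar, 60 mm in diameter, 100 mm tall; origin centre of underside.
- sauce_bowl: Bystander: deep round earthenware bowl, 100 mm in diameter, 40 mm tall; origin centre of underside.
There are look-alikes about, which are no part of the job. Of the things that look like the cap, the larger one is meant. Several things have the shape of the dish; the one meant has the colours described above.

How it is judged:
By the outcome, as a careful person would: the job done as asked, in the order asked, and still so for the second after the job is handed in, with the robot touching nothing.
It also fails if it takes over 69 s, if anything falls off the work surface, if the arm or the gripper's body presses on something with over 40 N, if the wrist force passes 120 N, or if a joint passes its speed limit or range.

## Working session

There is one attempt and no reset: what is moved stays moved. The work goes in short steps, each a Python script; the robot and the scene stay as the last script left them, time stands still between calls to the robot, and variables do not carry over. Pictures are saved under pics/ and viewed, and the job is handed in when it is done.

```bash
ls; mkdir -p pics
python3 - <<'E'
from workcell import bot, hand, kinematics, get_obs, vision
import cv2,numpy as np
print(get_obs()); print(bot.tcp_to_tips)
for n in ["scene","top","wrist"]:
    r=vision.read_camera(n); cv2.imwrite(f"pics/a_{n}.png",r["frame"][:,:,::-1]); print(n,r["intrinsics"].tolist(),np.round(r["view"],4).tolist())
E
```

```text
pics
{'time_s': 0.0, 'joint_pos': array([ 1.17957850e+00,  3.53672053e-01,  1.63416099e+00,  3.62081173e-05,
        1.15517638e+00, -2.40569018e-03]), 'joint_vel': array([-2.39741388e-04, -3.18196093e-04,  1.19577403e-03, -1.01856364e-03,
        1.32453446e-04,  8.09142534e-05]), 'joint_efforts': array([-7.51951611e-04, -6.05238175e+01, -3.42074883e+01, -9.03895830e-05,
        9.32738709e-03, -3.56980280e-06]), 'position': array([0.23674825, 0.57792611, 0.24753524]), 'orientation': array([ 0.69427448, -0.13671607,  0.13649721, -0.6932966 ]), 'wrist_force': array([ 0.29036877, -0.23686985,  0.45643188]), 'ft_torque': array([0.0189766 , 0.00407463, 0.03735432]), 'gripper_width': 0.08575338442059037}
0.017
scene [[395.78465350001386, 0.0, 320.54916188995225], [0.0, 395.78465350001386, 194.10768425029048], [0.0, 0.0, 1.0]] [[0.0534, 0.9985, -0.0066, -0.0265], [0.8078, -0.0471, -0.5876, -0.3814], [-0.5871, 0.0261, -0.8091, 1.568], [0.0, 0.0, 0.0, 1.0]]
top [[510.9616892957533, 0.0, 321.09055800408316], [0.0, 510.9616892957533, 198.13706945234964], [0.0, 0.0, 1.0]] [[-0.0249, -0.9997, 0.007, 0.0004], [-0.998, 0.0245, -0.0579, 0.5335], [0.0577, -0.0084, -0.9983, 1.3462], [0.0, 0.0, 0.0, 1.0]]
wrist [[280.89628222680295, 0.0, 316.297693115627], [0.0, 280.89628222680295, 200.34551685124333], [0.0, 0.0, 1.0]] [[0.3795, 0.9252, -0.0009, -0.624], [0.8817, -0.3614, 0.3034, -0.0398], [0.2804, -0.1159, -0.9529, 0.3808], [0.0, 0.0, 0.0, 1.0]]
```

View pics/a_scene.png

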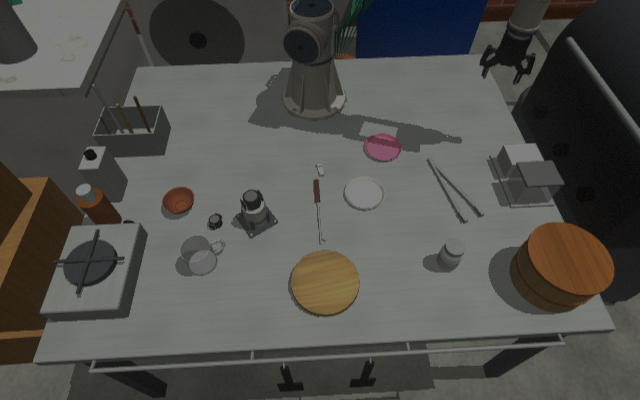

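View pics/a_top.png

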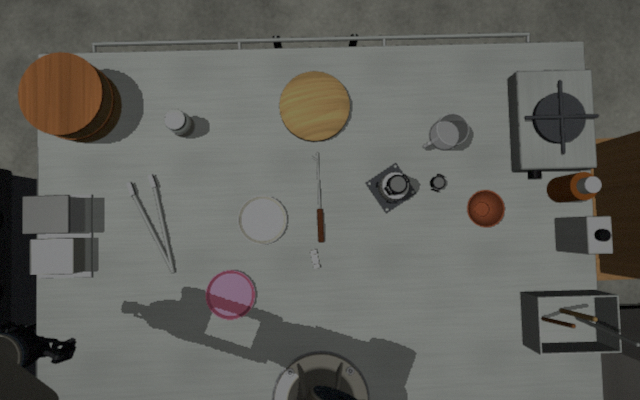

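View pics/a_wrist.png

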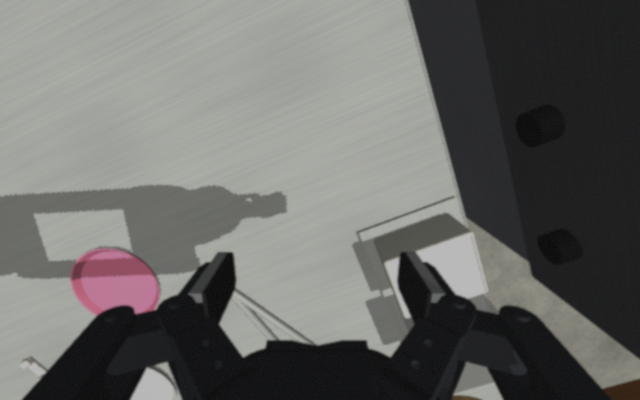

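The top view shows the capped canister near (397,184) with the small look-alike cap at (438,182), and the white dish at (264,219); the pink one at (231,294) is the decoy dish. Next I zoom and compute.

```bash
cat > h.py <<'E'
import numpy as np,cv2
def onplane(r,uv,z):
    K,V=r["intrinsics"],r["view"]; d=V[:3,:3].T@np.linalg.inv(K)@np.array([uv[0],uv[1],1.]); c=-V[:3,:3].T@V[:3,3]
    return c+d*(z-c[2])/d[2]
def ray(r,uv):
    K,V=r["intrinsics"],r["view"]; d=V[:3,:3].T@np.linalg.inv(K)@np.array([uv[0],uv[1],1.]); return -V[:3,:3].T@V[:3,3], d/np.linalg.norm(d)
def tri(obs):
    A=np.zeros((3,3));b=np.zeros(3)
    for r,uv in obs:
        c,d=ray(r,uv);P=np.eye(3)-np.outer(d,d);A+=P;b+=P@c
    x=np.linalg.solve(A,b); return x,[np.linalg.norm((np.eye(3)-np.outer(d,d))@(x-c)) for c,d in (ray(*o) for o in obs)]
def proj(r,p):
    q=r["intrinsics"]@(r["view"]@np.append(p,1))[:3]; return q[:2]/q[2]
E
python3 - <<'E'
from h import *
from workcell import vision
t=vision.read_camera("top");s=vision.read_camera("scene")
import pickle;pickle.dump((t,s),open("ts.pkl","wb"))
print("captop",onplane(t,(397,184),.125),"plate",onplane(t,(391,188),.004),"dish",onplane(t,(264,219),.012),onplane(s,(363,193),.012))
def z(r,x,y,w,h,k,n): cv2.imwrite(n,cv2.resize(r["frame"][y:y+h,x:x+w,::-1],None,fx=k,fy=k,interpolation=cv2.INTER_CUBIC))
z(t,360,155,80,60,10,"pics/b_top.png"); z(s,215,180,80,60,10,"pics/b_scene.png")
E
```

```text
captop [ 0.5572259  -0.19913051  0.125     ] plate [ 0.55673398 -0.20175369  0.004     ] dish [0.48162856 0.14060997 0.012     ] [0.48456414 0.13786909 0.012     ]
```

View pics/b_top.png

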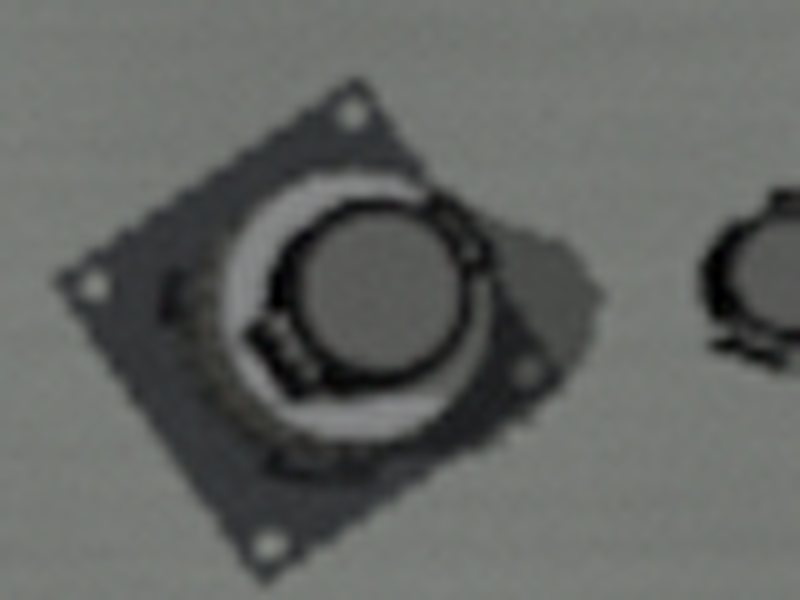

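View pics/b_scene.png

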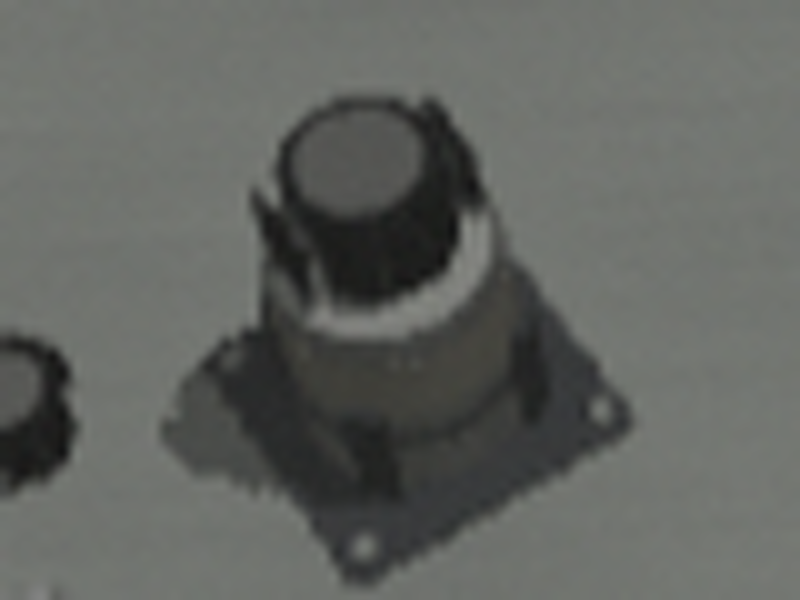

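```bash
cat >> h.py <<'E'
from scipy.spatial.transform import Rotation as Rn
def ori(th):
    y=np.array([0,0,-1.]);z=np.array([np.cos(th),np.sin(th),0]);x=np.cross(y,z)
    return Rn.from_matrix(np.stack([x,y,z],1)).as_quat()
E
python3 - <<'E'
from h import *
from workcell import vision,kinematics,get_obs
import pickle
t,s=pickle.load(open("ts.pkl","rb"))
X,e=tri([(t,(397.8,183.5)),(s,(250.1,195.4))]);print("captop",X,e)
print("tabs",onplane(t,(405.6,178.2),.1205),onplane(t,(388.1,190.5),.1205))
o=get_obs();w=vision.read_camera("wrist")
R=Rn.from_quat(o["orientation"]).as_matrix();V=w["view"]
c=-V[:3,:3].T@V[:3,3];print("cam in tool",R.T@(c-o["position"]),"\naxes in tool",(R.T@V[:3,:3].T).round(3).tolist())
for th in np.radians([-55,125]):
  for dz in (.112,.16,.3):
    for a in (0,.7,1.4):
      q=kinematics.solve_ik(np.array([.557,-.2,dz]),ori(th+a));print(round(th,2),dz,a,None if q is None else np.round(q,2))
E
```

```text
captop [ 0.55823331 -0.20241474  0.12811472] [np.float64(0.0017527611992883), np.float64(0.0017527611992882767)]
tabs [ 0.5714295  -0.22156063  0.1205    ] [ 0.54207144 -0.17736328  0.1205    ]
cam in tool [-0.07731008 -0.12670451 -0.00042846] 
axes in tool [[0.0, 0.953, 0.303], [-0.0, -0.303, 0.953], [1.0, -0.001, 0.0]]
-0.96 0.112 0 [-0.35  0.46  1.81 -0.    0.87  0.61]
-0.96 0.112 0.7 [-0.35  0.46  1.81 -0.    0.87 -0.09]
-0.96 0.112 1.4 [-0.35  0.46  1.81 -0.    0.87 -0.79]
-0.96 0.16 0 [-0.35  0.4   1.78 -0.    0.96  0.61]
-0.96 0.16 0.7 [-0.35  0.4   1.78 -0.    0.96 -0.09]
-0.96 0.16 1.4 [-0.35  0.4   1.78 -0.    0.96 -0.79]
-0.96 0.3 0 [-0.35  0.26  1.65 -0.    1.24  0.61]
-0.96 0.3 0.7 [-0.35  0.26  1.65 -0.    1.24 -0.09]
-0.96 0.3 1.4 [-0.35  0.26  1.65 -0.    1.24 -0.79]
2.18 0.112 0 [-0.35  0.46  1.81 -0.    0.87 -2.53]
2.18 0.112 0.7 None
2.18 0.112 1.4 [-0.35  0.46  1.81 -0.    0.87  2.35]
2.18 0.16 0 [-0.35  0.4   1.78 -0.    0.96 -2.53]
2.18 0.16 0.7 None
2.18 0.16 1.4 [-0.35  0.4   1.78 -0.    0.96  2.35]
2.18 0.3 0 [-0.35  0.26  1.65 -0.    1.24 -2.53]
2.18 0.3 0.7 None
2.18 0.3 1.4 [-0.35  0.26  1.65 -0.    1.24  2.35]
```

Run:
```python
from h import *
from workcell import vision,kinematics,get_obs,bot
import pickle
q=ori(-0.97);R=Rn.from_quat(q).as_matrix()
P=np.array([.5577,-.201,.23]); W=[]
for i,d in enumerate((-.04,.03)):
    p=P+R@np.array([d,0,0]); 
    (bot.reach(p,q) if i==0 else bot.servo_line(p,q,velocity=.15)); bot.dwell(.3)
    w=vision.read_camera("wrist");W.append(w);cv2.imwrite(f"pics/c{i}.png",w["frame"][:,:,::-1])
    o=get_obs();print(o["time_s"],o["position"],proj(w,[.5577,-.201,.125]))
t=vision.read_camera("top")
pickle.dump(W,open("w.pkl","wb"))
```

```text
3.5833 [ 0.59074869 -0.1781967   0.22999177] [315.99750237 246.29625157]
4.55 [ 0.53333206 -0.2176176   0.22989257] [315.85274826 171.2848256 ]
```

View pics/c0.png

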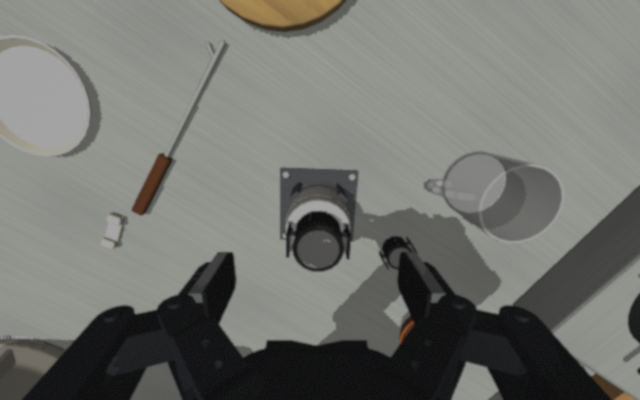

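View pics/c1.png

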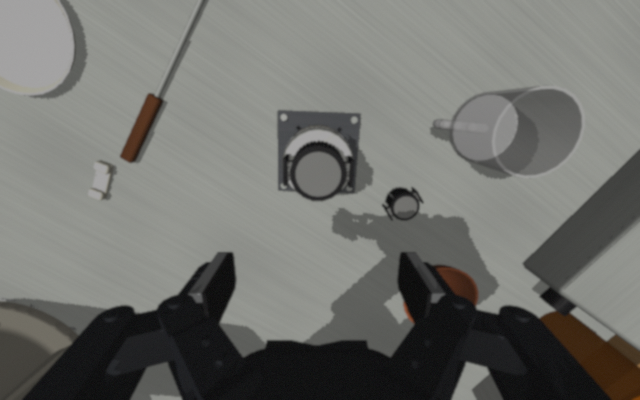

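Run:
```python
from h import *
import pickle
W=pickle.load(open("w.pkl","rb"))
im=[]
for w,(x,y) in zip(W,((270,160),(270,100))):
    f=np.clip(w["frame"][y:y+125,x:x+100,::-1].astype(float)*1.7,0,255).astype(np.uint8)
    im.append(cv2.resize(f,None,fx=4,fy=4,interpolation=cv2.INTER_CUBIC))
cv2.imwrite("pics/d.png",np.hstack(im))
```

```text
(no output)
```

View pics/d.png

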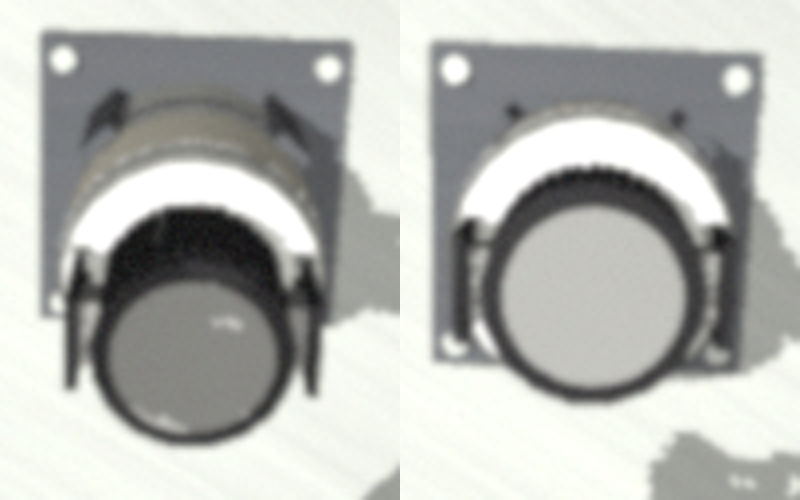

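Run:
```python
from h import *
import pickle
W=pickle.load(open("w.pkl","rb")); t,s=pickle.load(open("ts.pkl","rb"))
a,b=W; off=[(270,160),(170,100)]
def p(i,x,y): return np.array([x/4+off[i][0]-.375,y/4+off[i][1]-.375])
o=[(a,p(0,194,357)),(b,p(1,595,297))]
print("captop wrist",tri(o), "all4",tri(o+[(t,(397.8,183.5)),(s,(250.1,195.4))]))
for w,q in o: print(onplane(w,q,.125))
print("top",onplane(t,(397.8,183.5),.125),"scene",onplane(s,(250.1,195.4),.125))
def ang(i,A,B,z):
    A=onplane(W[i],p(i,*A),z);B=onplane(W[i],p(i,*B),z);d=B-A;print(i,"ang",np.arctan2(d[1],d[0]),np.hypot(*d[:2]),(A+B)/2)
ang(0,(62,60),(328,68),.004);ang(1,(455,70),(737,80),.004);ang(1,(456,342),(718,352),.004)
ang(0,(70,388),(314,395),.1205);ang(0,(79,250),(305,260),.094);ang(1,(468,225),(718,235),.12)
```

```text
captop wrist (array([ 0.55726173, -0.20375357,  0.1263419 ]), [np.float64(8.498521152342099e-05), np.float64(8.498521152352252e-05)]) all4 (array([ 0.55799691, -0.20289501,  0.1281103 ]), [np.float64(0.00024797224424865), np.float64(0.0007813211212236828), np.float64(0.0022328975821811338), np.float64(0.0012970593610366018)])
[ 0.55664426 -0.20408494  0.125     ]
[ 0.55707446 -0.20399669  0.125     ]
top [ 0.55840993 -0.20113882  0.125     ] scene [ 0.55580089 -0.20478037  0.125     ]
0 ang -1.0006626994388375 0.08528763842996433 [ 0.59136468 -0.18150379  0.004     ]
1 ang -1.0038081851556693 0.08503683984487687 [ 0.59220168 -0.18121037  0.004     ]
1 ang -1.0090961764704893 0.08500536221027101 [ 0.5208372  -0.22686501  0.004     ]
0 ang -1.0020525332357149 0.05759040979177237 [ 0.54703807 -0.21019079  0.1205    ]
0 ang -1.0175564390668665 0.05700802121054925 [ 0.56672615 -0.19680681  0.094     ]
1 ang -1.0097185931016308 0.05271399734256279 [ 0.56782116 -0.19616385  0.12      ]
```

Run:
```python
from h import *
from workcell import vision,get_obs,bot,hand
q=ori(-1.004)
print(get_obs()["gripper_width"])
bot.servo_line([.5568,-.204,.19],q,velocity=.15)
hand.move_gripper(.050,20)
w=vision.read_camera("wrist");cv2.imwrite("pics/e0.png",w["frame"][:,:,::-1]);print(get_obs()["gripper_width"],get_obs()["time_s"])
hand.move_gripper(.072,20); bot.dwell(.2)
w2=vision.read_camera("wrist")
o=get_obs();print(o["gripper_width"],o["time_s"],o["wrist_force"],o["position"])
f=lambda w:cv2.resize(np.clip(w["frame"][150:300,200:440,::-1]*1.6,0,255).astype(np.uint8),None,fx=3.3,fy=3.3,interpolation=cv2.INTER_CUBIC)[:300]
cv2.imwrite("pics/e.png",np.vstack([cv2.resize(np.clip(x["frame"][150:290,200:440,::-1]*1.6,0,255).astype(np.uint8),(504,294),interpolation=cv2.INTER_CUBIC) for x in (w,w2)]))
```

```text
0.08562690881566444
0.050248925809385586 5.5667
0.07222560189602627 6.1667 [-1.54626924 -0.23864545 -1.35271709] [ 0.55679418 -0.20400104  0.18999267]
```

View pics/e.png

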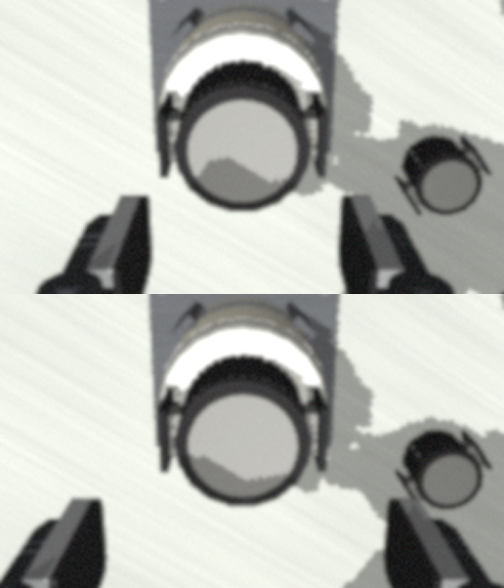

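Run:
```python
from h import *
from workcell import vision,get_obs,bot,hand
q=ori(-1.004);R=Rn.from_quat(q).as_matrix()
def st(l):
    o=get_obs();print(l,round(o["time_s"],2),"w",round(o["gripper_width"],4),"Ftool",(R.T@o["wrist_force"]).round(2),"T",o["ft_torque"].round(3),"p",o["position"].round(5))
st("pre")
bot.servo_line([.5568,-.204,.125],q,velocity=.12);st("mid")
bot.servo_line([.5568,-.204,.1095],q,velocity=.05);bot.dwell(.2);st("down")
for g in (.062,.057,.054):
    hand.move_gripper(g,20);bot.dwell(.15);st(g)
w=vision.read_camera("wrist");cv2.imwrite("pics/f.png",cv2.resize(np.clip(w["frame"][150:350,180:460,::-1]*1.6,0,255).astype(np.uint8),(784,560),interpolation=cv2.INTER_CUBIC))
```

```text
pre 6.17 w 0.0722 Ftool [ 1.43  1.35 -0.63] T [-0.007  0.032 -0.005] p [ 0.55679 -0.204    0.18999]
mid 6.86 w 0.0719 Ftool [-0.31  0.26  0.27] T [-0.007  0.033 -0.063] p [ 0.55712 -0.20413  0.12531]
down 7.52 w 0.0721 Ftool [0.62 0.71 0.68] T [ 0.028 -0.08  -0.022] p [ 0.55694 -0.20406  0.10969]
0.062 7.93 w 0.0622 Ftool [-0.9   0.12  0.04] T [-0.034  0.023  0.047] p [ 0.55681 -0.20399  0.10951]
0.057 8.31 w 0.057 Ftool [ 1.47 -3.46 -0.73] T [ 0.08   0.223 -0.01 ] p [ 0.5569  -0.20405  0.1097 ]
0.054 8.68 w 0.0543 Ftool [ 1.38 -6.12 -0.46] T [ 0.026  0.253 -0.018] p [ 0.55699 -0.2041   0.1099 ]
```

View pics/f.png

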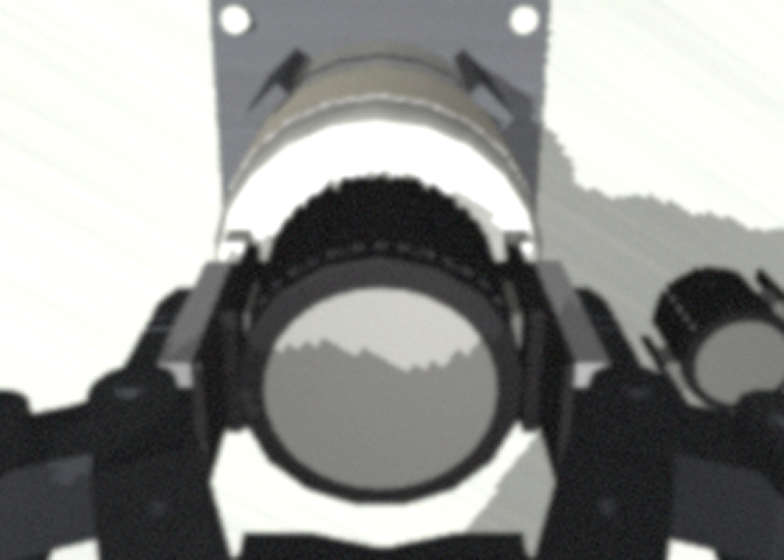

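```bash
cat >> h.py <<'E'
def st(l):
    from workcell import get_obs
    o=get_obs();R=Rn.from_quat(o["orientation"]).as_matrix();F=R.T@o["wrist_force"]
    print(l,"t",round(o["time_s"],2),"w",round(o["gripper_width"],4),"Ft",F.round(1),"T",o["ft_torque"].round(3),"p",o["position"].round(4),"j6",round(o["joint_pos"][5],4));return o,F
E
python3 - <<'E'
from h import *
from workcell import bot,hand
hand.move_gripper(.051,20);bot.dwell(.15);st("51")
hand.move_gripper(.047,20);bot.dwell(.2);st("47")
bot.servo_line([.5568,-.204,.1105],ori(-1.004),velocity=.02);bot.dwell(.2);st("up1")
E
```

```text
51 t 9.09 w 0.0512 Ft [ 0.9 -8.2 -2. ] T [ 0.072  0.329 -0.051] p [ 0.5571 -0.2042  0.1101] j6 0.6503
47 t 9.51 w 0.0496 Ft [  1.4 -12.9  -4.4] T [0.469 0.638 0.001] p [ 0.5569 -0.2038  0.1104] j6 0.6503
up1 t 9.96 w 0.049 Ft [ 1.2 -7.4 -2.1] T [0.346 0.357 0.011] p [ 0.5568 -0.2039  0.1107] j6 0.6503
```

Run:
```python
from h import *
from workcell import bot,hand,kinematics,get_obs
P=[.5568,-.204,.1113]
bot.servo_line(P,ori(-1.004),velocity=.02);bot.dwell(.1);o,_=st("up2")
q=np.array(kinematics.solve_ik(P,ori(-1.004)));print(q.round(4))
t0=o["ft_torque"][2];a=0
while a<1.42:
    a+=.06 if a<.3 else .04
    q2=q.copy();q2[5]-=a;bot.goto_joints(q2);o,F=st(round(a,2))
    if abs(o["ft_torque"][2]-t0)>.16 or np.linalg.norm(F)>18: print("stop");break
bot.dwell(.15);st("settled")
```

```text
up2 t 10.31 w 0.0492 Ft [ 0.3  0.5 -0.1] T [-0.021 -0.056 -0.014] p [ 0.5567 -0.204   0.111 ] j6 0.6503
[-0.3537  0.4645  1.8114 -0.      0.8657  0.6503]
0.06 t 10.56 w 0.0494 Ft [-0.1 -0.1  0.3] T [-0.025  0.027 -0.032] p [ 0.5567 -0.204   0.1112] j6 0.5917
0.12 t 10.81 w 0.0491 Ft [-0.2  0.2 -0.2] T [0.014 0.031 0.014] p [ 0.5568 -0.204   0.1112] j6 0.5327
0.18 t 11.06 w 0.0493 Ft [0.  0.6 0.1] T [ 0.012 -0.011 -0.031] p [ 0.5568 -0.204   0.1113] j6 0.4732
0.24 t 11.31 w 0.0489 Ft [-0.9  1.  -1.3] T [ 0.292 -0.049  0.032] p [ 0.5568 -0.2038  0.1113] j6 0.4134
0.3 t 11.56 w 0.0492 Ft [-3.7 -0.2 -1.2] T [ 0.659 -0.211 -0.091] p [ 0.5569 -0.2037  0.1113] j6 0.3534
0.34 t 11.81 w 0.0491 Ft [-4.8 -0.6 -1.2] T [ 0.843 -0.217 -0.056] p [ 0.5568 -0.2035  0.1113] j6 0.313
0.38 t 12.06 w 0.0491 Ft [-4.5  1.4 -2.2] T [ 0.93  -0.208 -0.046] p [ 0.5568 -0.2034  0.1113] j6 0.273
0.42 t 12.31 w 0.0491 Ft [-5.2  1.  -2.1] T [ 0.964 -0.28  -0.058] p [ 0.5568 -0.2034  0.1113] j6 0.233
0.46 t 12.56 w 0.0495 Ft [-5.7 -0.7 -1.4] T [ 1.031 -0.225 -0.03 ] p [ 0.5568 -0.2033  0.1112] j6 0.193
0.5 t 12.81 
[... 760 characters left out ...]
[ 0.712  0.224 -0.018] p [ 0.5565 -0.2039  0.1112] j6 -0.1272
0.82 t 14.81 w 0.0492 Ft [-3.9  0.8 -1.7] T [ 0.628  0.228 -0.011] p [ 0.5567 -0.2041  0.1113] j6 -0.1674
0.86 t 15.06 w 0.0492 Ft [-2.9  0.5 -1.8] T [ 0.504  0.165 -0.013] p [ 0.5568 -0.2042  0.1113] j6 -0.2075
0.9 t 15.31 w 0.049 Ft [-1.1  0.6 -1.5] T [0.338 0.14  0.032] p [ 0.5569 -0.2042  0.1114] j6 -0.2476
0.94 t 15.56 w 0.0492 Ft [-0.4  0.6 -1.4] T [ 0.212  0.371 -0.172] p [ 0.5567 -0.2042  0.1113] j6 -0.2875
0.98 t 15.81 w 0.0492 Ft [ 0.4  0.6 -2.4] T [ 0.063  0.356 -0.245] p [ 0.5567 -0.2042  0.1113] j6 -0.3275
stop
settled t 15.96 w 0.0491 Ft [-0.2 -0.6 -1.5] T [ 0.011  0.346 -0.156] p [ 0.5568 -0.2042  0.1113] j6 -0.3283
```

Run:
```python
from h import *
from workcell import bot,hand,kinematics,get_obs
q=np.array([-.3537,.4645,1.8114,0,.8657,.6503]); q=np.array(kinematics.solve_ik([.5568,-.204,.1113],ori(-1.004+.98)));print(q.round(4))
def avg(n=5):
    T=[]
    for _ in range(n): bot.dwell(.03);T.append(get_obs()["ft_torque"][2])
    return np.mean(T).round(3),np.std(T).round(3)
print(avg())
for a in (.02,.04):
    q2=q.copy();q2[5]-=a;bot.goto_joints(q2);m=avg();st(a);print(m)
    if m[0]<-.235: break
```

```text
[-0.3537  0.4645  1.8114 -0.      0.8657 -0.3297]
(np.float64(-0.211), np.float64(0.016))
0.02 t 16.54 w 0.049 Ft [ 1.1 -0.3 -2.7] T [-0.197  0.337 -0.23 ] p [ 0.5568 -0.2041  0.1113] j6 -0.3494
(np.float64(-0.237), np.float64(0.008))
```

Run:
```python
from h import *
from workcell import bot,hand,kinematics,get_obs
q=np.array(kinematics.solve_ik([.5568,-.204,.1113],ori(-1.004+1.0)))
def avg(n=5):
    T=[]
    for _ in range(n): bot.dwell(.03);T.append(get_obs()["ft_torque"][2])
    return np.mean(T).round(3)
for a in (.015,.03,.04,.05,.06):
    q2=q.copy();q2[5]+=a;bot.goto_joints(q2);m=avg();print(a,m)
    if m>-.07: break
st("eased")
```

```text
0.015 -0.236
0.03 -0.196
0.04 -0.193
0.05 -0.149
0.06 -0.14
eased t 18.62 w 0.0491 Ft [ 3.2 -0.3 -2.6] T [-0.521  0.452 -0.13 ] p [ 0.5568 -0.204   0.1113] j6 -0.2897
```

Run:
```python
from h import *
from workcell import bot,hand,kinematics,get_obs
q=np.array(kinematics.solve_ik([.5568,-.204,.1113],ori(-1.004+1.0)))
def avg(n=5):
    T=[]
    for _ in range(n): bot.dwell(.03);T.append(get_obs()["ft_torque"][2])
    return np.mean(T).round(3)
for a in (.07,.08,.09,.1):
    q2=q.copy();q2[5]+=a;bot.goto_joints(q2);m=avg();print(a,m)
    if m>-.07: break
st("eased")
```

```text
0.07 -0.128
0.08 -0.047
eased t 19.46 w 0.0489 Ft [ 1.3  0.9 -2.1] T [-0.049  0.477 -0.061] p [ 0.5568 -0.2038  0.1112] j6 -0.2698
```

Run:
```python
from h import *
from workcell import bot,hand,kinematics,get_obs
Q=ori(-1.004+.92)
for z in (.1125,.1140,.1152,.1165,.119,.122,.13):
    bot.servo_line([.5568,-.204,z],Q,velocity=.02);o,F=st(z)
    if abs(F[1])>15: print("stop");break
```

```text
0.1125 t 19.71 w 0.0492 Ft [-0.4  1.4 -2.7] T [ 0.093  0.384 -0.035] p [ 0.5567 -0.2038  0.1125] j6 -0.2698
0.114 t 19.96 w 0.0489 Ft [-0.7  1.5 -3.3] T [ 0.172  0.461 -0.02 ] p [ 0.5567 -0.2039  0.1141] j6 -0.2698
0.1152 t 20.21 w 0.0495 Ft [-0.4  0.6 -1.8] T [ 0.153  0.484 -0.064] p [ 0.5568 -0.204   0.1153] j6 -0.2698
0.1165 t 20.46 w 0.0492 Ft [ 0.   1.5 -3. ] T [ 0.182  0.532 -0.033] p [ 0.5568 -0.204   0.1166] j6 -0.2697
0.119 t 20.73 w 0.0492 Ft [-0.3  0.3 -3.1] T [ 0.047  0.479 -0.042] p [ 0.5568 -0.2041  0.1192] j6 -0.2697
0.122 t 21.03 w 0.0492 Ft [-0.7  0.1 -1.9] T [ 0.07   0.412 -0.031] p [ 0.5571 -0.2041  0.1223] j6 -0.2697
0.13 t 21.58 w 0.049 Ft [-0.5  1.3  0.4] T [0.002 0.01  0.066] p [ 0.5571 -0.2041  0.1302] j6 -0.2697
```

Run:
```python
from h import *
from workcell import bot,hand,kinematics,get_obs,vision
import pickle
Q=ori(-1.004+.92)
bot.servo_line([.5568,-.204,.155],Q,velocity=.06);bot.servo_line([.5568,-.204,.22],Q,velocity=.12);st("up")
w=vision.read_camera("wrist");t=vision.read_camera("top");s=vision.read_camera("scene")
pickle.dump((w,t,s),open("g.pkl","wb"))
z=lambda f,x,y,ww,h,k:cv2.resize(np.clip(f["frame"][y:y+h,x:x+ww,::-1]*1.5,0,255).astype(np.uint8),None,fx=k,fy=k,interpolation=cv2.INTER_CUBIC)
cv2.imwrite("pics/g0.png",np.hstack([cv2.resize(z(w,160,100,320,300,1),(400,375)),z(s,205,150,100,94,4)[:375]]))
cv2.imwrite("pics/g1.png",np.hstack([z(t,224,184,80,70,5),z(s,323,158,80,70,5)]))
```

```text
up t 22.84 w 0.0489 Ft [-0.8  1.  -0.6] T [ 0.029  0.042 -0.02 ] p [ 0.5564 -0.2039  0.2194] j6 -0.2698
```

View pics/g0.png

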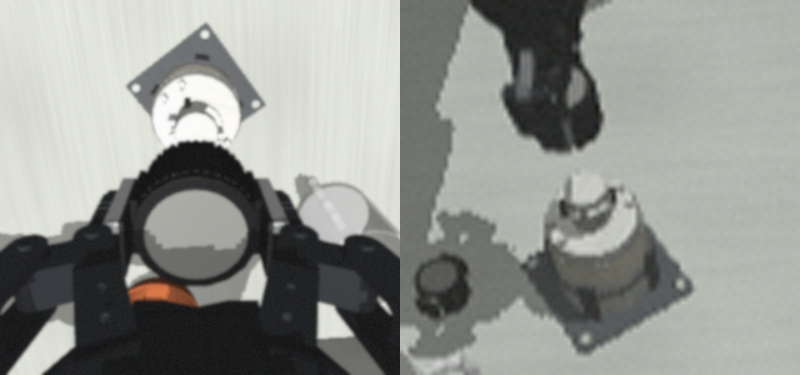

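View pics/g1.png

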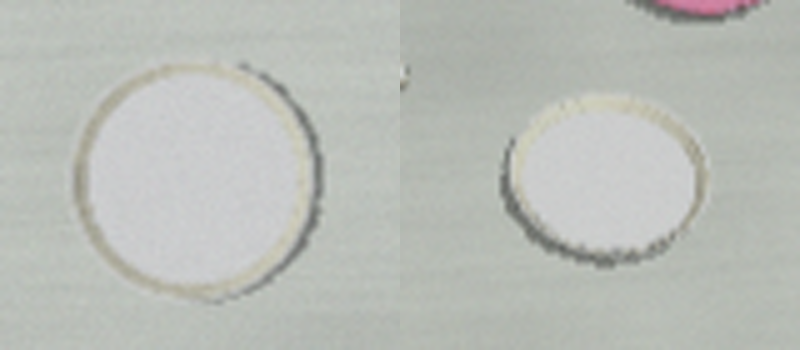

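Run:
```python
from h import *
from workcell import bot,hand,kinematics,get_obs,vision
import pickle
w,t,s=pickle.load(open("g.pkl","rb"))
D,e=tri([(t,(262.4,219.6)),(s,(364.0,193.2))]);print("dish tri",D,e,onplane(t,(262.4,219.6),.012),onplane(s,(364,193.2),.012))
Q=ori(-.084);W=[]
bot.reach([.483,.27,.22],Q);bot.dwell(.3);st("v1");W.append(vision.read_camera("wrist"))
bot.servo_line([.483,.36,.22],Q,velocity=.2);bot.dwell(.3);st("v2");W.append(vision.read_camera("wrist"))
pickle.dump(W,open("d.pkl","wb"))
cv2.imwrite("pics/h.png",np.vstack([np.clip(x["frame"][:260,100:540,::-1]*1.4,0,255).astype(np.uint8) for x in W]))
```

```text
dish tri [0.48013449 0.14398471 0.00448641] [np.float64(0.0017127954670521207), np.float64(0.0017127954670521119)] [0.48013754 0.14489581 0.012     ] [0.48554696 0.14099433 0.012     ]
v1 t 25.04 w 0.0493 Ft [-0.3  0.6 -0.5] T [-0.08  -0.017  0.052] p [0.4833 0.2696 0.22  ] j6 0.5909
v2 t 25.99 w 0.0494 Ft [ 0.7  0.1 -0. ] T [-0.005 -0.024  0.009] p [0.4832 0.3592 0.2202] j6 0.7218
```

View pics/h.png

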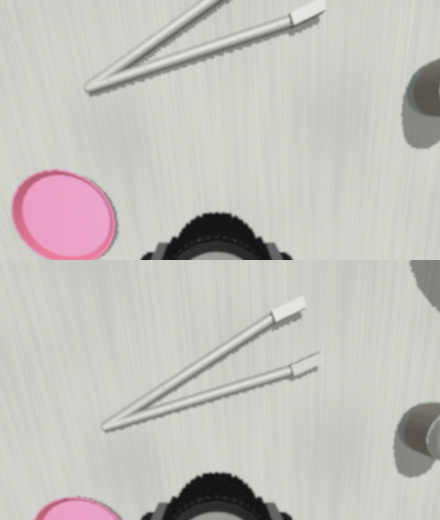

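Run:
```python
from h import *
from workcell import bot,hand,kinematics,get_obs,vision
import pickle
Q=ori(-.084);W=[]
bot.reach([.483,.075,.22],Q);bot.dwell(.3);st("v1");W.append(vision.read_camera("wrist"))
bot.servo_line([.483,.0,.22],Q,velocity=.2);bot.dwell(.3);st("v2");W.append(vision.read_camera("wrist"))
pickle.dump(W,open("d.pkl","wb"))
cv2.imwrite("pics/i.png",np.vstack([np.clip(x["frame"][:260,100:540,::-1]*1.4,0,255).astype(np.uint8) for x in W]))
```

```text
v1 t 27.44 w 0.0492 Ft [-0.4  0.6  0.2] T [-0.041 -0.027  0.008] p [0.4831 0.0757 0.2199] j6 0.2351
v2 t 28.32 w 0.049 Ft [0.2 0.6 0.4] T [-0.016 -0.06  -0.032] p [0.483  0.0007 0.22  ] j6 0.0811
```

View pics/i.png

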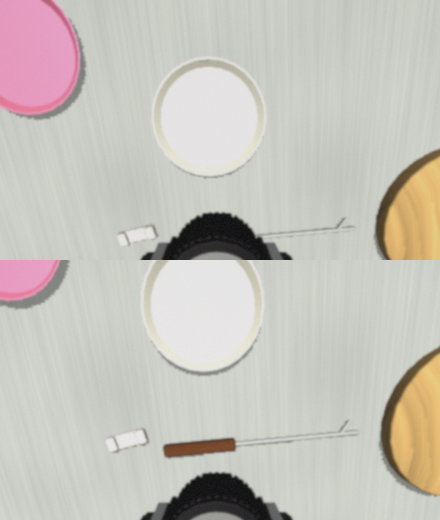

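Run:
```python
from h import *
import pickle
from scipy.optimize import least_squares
W=pickle.load(open("d.pkl","rb"))
for i,w in enumerate(W):
    f=w["frame"];h=cv2.cvtColor(f,cv2.COLOR_RGB2HSV)
    # seed: flood region by brightness/warmth vs table
    print(f[116-(i*60),309],f[30,320],f[150,340])
    P=[(152,116),(266,116),(209,57),(209,177)] if i==0 else [(141,41),(265,41),(204,114)]
    X=np.array([onplane(w,(u+100,v),.012)[:2] for u,v in P])
    r=least_squares(lambda c:np.hypot(*(X-c[:2]).T)-c[2],[.482,.143,.066]);print(r.x,np.abs(r.fun).max())
```

```text
[162 161 161] [144 146 141] [163 163 162]
[0.48052718 0.14269985 0.0656124 ] 0.0003900660721526672
[166 164 164] [165 164 164] [148 150 144]
[0.48086665 0.14141409 0.06613684] 1.2610030936111016e-09
```

Run:
```python
from h import *
from workcell import bot,hand,kinematics,get_obs,vision
Q=ori(-.084);c=[.4807,.1422]
def F(n=5):
    a=[]
    for _ in range(n): bot.dwell(.03);a.append(get_obs()["wrist_force"])
    return np.mean(a,0).round(2)
bot.servo_line(c+[.12],Q,velocity=.15)
bot.servo_line(c+[.04],Q,velocity=.08);bot.servo_line(c+[.031],Q,velocity=.03);bot.dwell(.2);b=F();print("base",b,get_obs()["time_s"])
z=.031
while z>.0255:
    z-=.0006;bot.servo_line(c+[z],Q,velocity=.01);f=F(4);print(round(z,4),f,get_obs()["position"].round(4))
    if f[2]-b[2]>1.5: break
st("c")
w=vision.read_camera("wrist");s=vision.read_camera("scene")
A=np.clip(w["frame"][100:400,160:480,::-1]*1.4,0,255).astype(np.uint8);B=cv2.resize(np.clip(s["frame"][150:225,320:410,::-1]*1.4,0,255).astype(np.uint8),(360,300),interpolation=cv2.INTER_CUBIC)
cv2.imwrite("pics/j.png",np.hstack([A,B]))
```

```text
base [ 0.05 -0.33 -0.52] 31.6417
0.0304 [-0.02  0.3  -0.95] [0.4807 0.1422 0.0304]
0.0298 [-0.26 -0.32 -0.39] [0.4807 0.1422 0.0298]
0.0292 [-0.02 -0.06 -0.41] [0.4807 0.1422 0.0292]
0.0286 [ 0.45 -0.09 -0.44] [0.4807 0.1422 0.0286]
0.028 [-0.01 -0.28 -0.84] [0.4807 0.1422 0.028 ]
0.0274 [ 0.08 -0.02 -0.35] [0.4807 0.1422 0.0274]
0.0268 [-1.79 -0.69  6.34] [0.4807 0.1422 0.0272]
c t 34.33 w 0.0491 Ft [ 1.3 -6.1 -1. ] T [-0.03   0.296  0.005] p [0.4807 0.1422 0.0272] j6 0.3686
```

View pics/j.png

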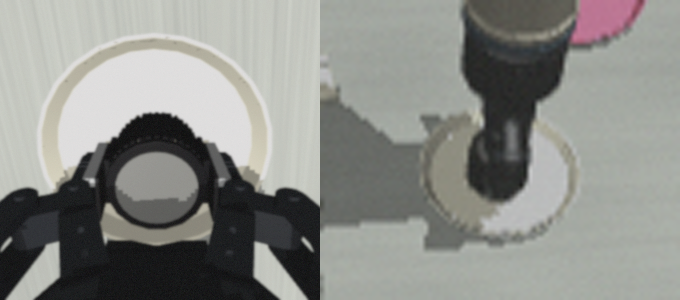

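Contact came at TCP z 0.0272 as predicted, with the cap upright and inside the dish floor. I back off slightly, then release.

Run:
```python
from h import *
from workcell import bot,hand,kinematics,get_obs,vision
Q=ori(-.084);c=[.4807,.1422]
bot.servo_line(c+[.0272],Q,velocity=.01);bot.dwell(.15);st("relieve")
for g in (.053,.057,.062,.068): hand.move_gripper(g,20);st(g)
bot.dwell(.2)
bot.servo_line(c+[.075],Q,velocity=.05);bot.servo_line(c+[.2],Q,velocity=.15);st("up")
bot.servo_line([.483,.04,.23],Q,velocity=.2);bot.dwell(.2)
w=vision.read_camera("wrist");s=vision.read_camera("scene");t=vision.read_camera("top");st("e")
import pickle;pickle.dump((w,t,s),open("k.pkl","wb"))
A=cv2.resize(np.clip(w["frame"][40:200,230:410,::-1]*1.5,0,255).astype(np.uint8),(450,400),interpolation=cv2.INTER_CUBIC);B=cv2.resize(np.clip(s["frame"][155:222,325:400,::-1]*1.5,0,255).astype(np.uint8),(340,400),interpolation=cv2.INTER_CUBIC)
cv2.imwrite("pics/k.png",np.hstack([A,B]));cv2.imwrite("pics/kt.png",t["frame"][:,:,::-1])
```

```text
relieve t 34.83 w 0.0493 Ft [-0.  -1.7 -0.7] T [ 0.021  0.088 -0.005] p [0.4808 0.1422 0.0272] j6 0.3686
0.053 t 35.04 w 0.0528 Ft [0.2 0.6 1. ] T [-0.024 -0.014  0.039] p [0.4806 0.1422 0.0271] j6 0.3686
0.057 t 35.26 w 0.0572 Ft [0.4 0.6 0. ] T [ 0.002  0.009 -0.058] p [0.4806 0.1422 0.0271] j6 0.3686
0.062 t 35.48 w 0.062 Ft [-0.3 -0.4  0.3] T [-0.011 -0.021 -0.01 ] p [0.4808 0.1422 0.0272] j6 0.3687
0.068 t 35.72 w 0.0681 Ft [-0.1 -0.1  0.4] T [ 0.049  0.027 -0.039] p [0.4807 0.1422 0.0272] j6 0.3686
up t 38.01 w 0.0677 Ft [-0.2  0.2  0.1] T [ 0.027 -0.006 -0.008] p [0.4801 0.142  0.1992] j6 0.3686
e t 39.04 w 0.0683 Ft [-0.8 -0.  -0.4] T [-0.051 -0.028  0.016] p [0.4829 0.0406 0.2298] j6 0.1637
```

View pics/k.png

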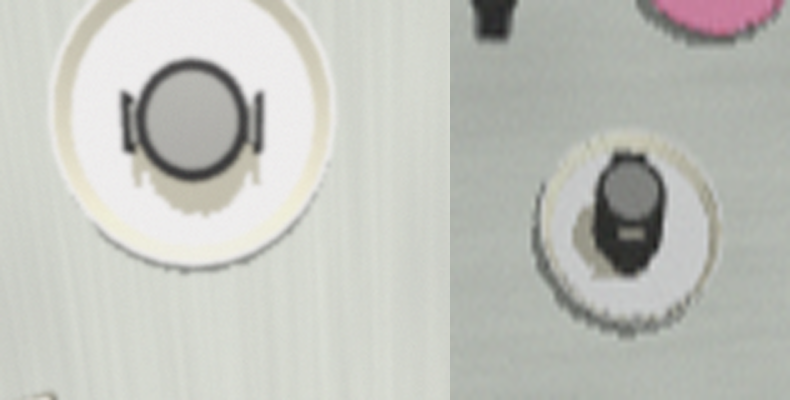

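View pics/kt.png

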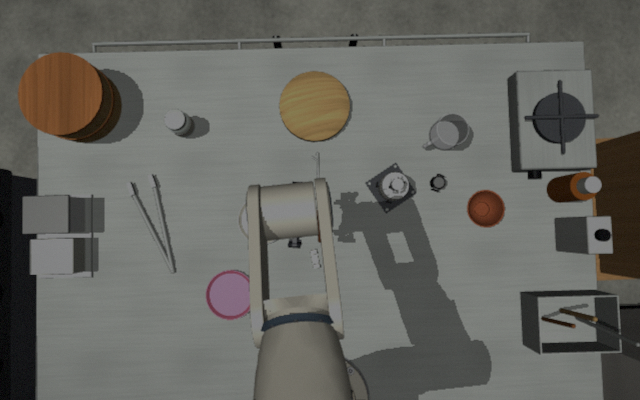

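Run:
```python
from h import *
import pickle
w,t,s=pickle.load(open("k.pkl","rb"))
print("cap",onplane(w,(306.0,87.6),.0415))
P=[(50,110),(335,110),(193,268)];from scipy.optimize import least_squares
X=np.array([onplane(w,(u/2.5+229.7,v/2.5+39.7),.012)[:2] for u,v in P])
print("dish",least_squares(lambda c:np.hypot(*(X-c[:2]).T)-c[2],[.48,.14,.066]).x)
from workcell import hand_in,get_obs
hand_in();print(get_obs()["time_s"])
```

```text
cap [0.48046524 0.14186311 0.0415    ]
dish [0.48029042 0.14217357 0.06503162]
the job is handed in; nothing more can be done
the job is handed in; nothing more can be done
```

The safety cap is off the canister and standing upright in the middle of the white dish. I handed the job in at about 39 s on the robot's clock, well inside the 69 s limit.

**How it went:**
- **Squeeze:** I pressed both tabs fully in with a 20 N grip, leaving a finger opening of about 49 mm.
- **Turn:** I turned the cap anticlockwise about 1.0 rad until I felt the stop, at a twist of about 0.24 N m. Then I eased back until the twist faded to about 0.05 N m.
- **Lift:** The cap came straight up with less than 2 N of pull, so the lugs did not catch. The largest wrist force I read while handling the cap on the neck was about 14 N, from the fingers pushing down as they closed. I raised the arm about 1.5 mm to relieve it before turning.
- **Set down:** The cap touched the dish floor within a millimetre of the expected height. It pressed with about 6 N for a moment, which I eased to about 2 N before letting go.

**Last checks:**
- The wrist picture puts the cap's centre about 0.4 mm from the dish's centre, with the cap upright and the tabs sprung out.
- In the top view the other things look where they were. The arm was hiding parts of the dish and the grill pick in that picture.
- The gripper was clear of everything at hand-in.

**Disagreements:** For the cap and the dish, the fixed cameras and the wrist camera differed by 2–5 mm. I used the wrist views, and the contact heights and forces bore them out. My first pair of dish views pointed the wrong way, and I retook them.

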